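# Put the measuring cylinder back in its bay and latch the gate

## Robot

A 6-joint arm with a two-finger parallel gripper is mounted at the origin on the work surface. World frame = base frame: x ahead of the robot, y to its left, z up, the work surface at z = 0. Lengths are in m, angles in rad, forces in N, time in s.
With the tool pointing down it reaches from about 0.325 to 0.925 m from the base axis. Payload 3.1 kg.
Tool frame: the origin (TCP) lies where the fingers leave the gripper's body, on its centre line; the fingertips stand 73 mm ahead of it and the grasp point (between the pads) lies 54 mm ahead of it; z points along the fingers, y is the direction in which the jaws open and shut (so a half turn about z gives the same grasp; the last joint's range is limited). The gripper opens to 85 mm and grips with 20 to 120 N. Pads are 22 mm wide; open, the fingers measure 114 mm over their backs; the gripper's body (76 mm by 85 mm) begins 54 mm behind the grasp point. The pads swing forward as they close: fully open they stand 13 mm farther back than shut.
Start: joints at [-1.252, 0.217, 1.613, -0, 1.311, -0.112], TCP at [0.261, -0.568, 0.304] pointing down, gripper open.
Joint ranges: [-2.75, 2.75], [-0.78, 2.1], [0.31, 2.55], [-1.13, 4.27], [0.13, 2.63], [-2.58, 2.58]. Speed limits (rad/s): [2.79, 2.79, 3.14, 3.14, 3.14, 3.14].

## Interface

Orientations are given as a rotation vector (axis times angle).
In Python, from cell import state, camera, finish_job gives the robot as it stands.
- The arm moves only by the tool apply_moves, never from a script. Its argument "series" is a list that holds one entry, the list of rows, each a list of 5 numbers: the opening, from -1 (shut) to 1 (fully open), then the shift along the tool's x, y, z in cm, then the turn about the tool's z in degrees. In form: [[[fingers, dx, dy, dz, yaw], ...]]. A call has 1 to 12 rows; each row shifts and turns the pose as measured when the row begins, along the tool's axes as they then stand; what a row does not reach is not made up. A row lasts 1/8 s, in which the tool goes at most 62.5 mm and 10.7 degrees, less where a joint would pass 70% of its speed; a pose out of reach is approached as far as the arm can. A call is refused whole if a number of a shift passes 6.25 or a number of a turn 10.7, either way. A call with a gripper value outside its range is refused whole. The fingers move at their own pace and stop on an object; "force" is the grip in N (left out, the last holds). Time passes only in rows, so rows that do not move let the fingers close. It gives the time, the measured TCP pose, the force and the opening at its end, in the units of the state.
- state(): the state, without advancing time (a new reading comes with each control period).
- camera(name): name is "scene" or "top"; returns a dict with "image" (400x640x3 uint8, blue, green, red), "z_map" (400x640 float32, m along the optical axis (not along the pixel's ray), 0 where there is no reading), "intrinsics" (3x3 intrinsics, pixels), "D" ([k1, k2, p1, p2, k3] as OpenCV has them; the pictures are not rectified), "R" (3x3) and "t" (3): a world point X has camera coordinates R X + t. Camera axes: x right, y down, z forward; pixel columns grow to the right and rows downward; lengths in m; the calibration is good to about 2 mm. A picture is of the moment at which its call begins.
- finish_job(): hands the job in, once; it reports no verdict.
The state is a dict: "t": time; "joints": joint angles; "qvel": joint speeds; "joint_efforts": joint torques, N m; "tcp_pos": TCP position; "tool_rot": TCP orientation; "force": force on the tool from outside, world axes, zero at the start; "ft_torque": the same for the moment, N m; "opening": opening from 0.0 (shut) to 1.0 (fully open).
Only numpy, scipy, OpenCV 4.12 (cv2) and the standard library are available. Lean on these libraries where they do the work, as an engineer would, in place of code of your own. Each camera call takes 0.05 s, during which the arm holds its last target.

## Task

The tall, top-heavy measuring cylinder has been left in the gateway of the glassware bay: first stand it back upright on the bay's raised floor, fully inside and clear of the gate, without toppling it. Then shut the gate, lifting its latch bar over the catch and letting it drop back behind the front tooth so that the gate is latched. Leave the other things where they are.

Things in the scene. Friction and masses are not known exactly. Their poses are not given: they have to be found in the camera images.
- bay: Fixed glassware bay with a grey floor plate, top 8 mm above the bench, x -58 to +58 mm. Origin: bay's centre at bench height; +x from gate to back, +y to the hinge end, z up. Rails 84 mm high at the back (inner face x = 50 mm) and both ends (inner faces y = +-95 mm); the gate closes the front. Cylinder fully inside: its axis at x -30 to +50, y -90 to +90 mm.
- bay_spot (a point): Free spot on top of the bay's floor (8 mm above the bench, at x = 0, y = -20 mm in the bay frame) where the cylinder can stand, clear of the jar and the gate. Axes: those of the bay.
- gate_hinge (a point): Point on the gate's vertical hinge axis, 100 mm above the bench; fixed in the bay frame at x = -66, y = +92 mm. Axes: those of the bay.
- gate (a joint): Gate angle, rad: 0 = shut (at its stop), up to 1.0 as the free end swings out towards the bay's -x. Aluminium frame with a clear pane, 10 mm thick, 160 mm long from the hinge axis, 14 to 104 mm high (133 mm at the bar's pin). Shut, its middle plane runs from the hinge axis along the bay's -y. It stays where it is left; about 2 to 3 N at the handle moves it.
- bar (a joint): Latch bar's angle, rad: 0 = down (level, on its stop), up to 0.7, nose raised; it falls by its weight. Steel, 14 mm high, 8 mm thick, middle plane 11.5 mm out from the gate's. Pin normal to the gate, 35 mm from the hinge axis, 118 mm above the bench; the bar reaches 185 mm beyond it. When down it strikes the catch as the gate shuts; above 0.12 rad it passes (0.3 clears well).
- bar_handle (a point): Middle of the lift handle's rod: round, 10 mm thick, 70 mm long, parallel to the bar, on the outer side, 38 mm from the bar's middle plane (29 mm gap to the bar, nothing below). 95 mm along the bar from its pin, 130 mm along the gate from the hinge axis; bar down, 118 mm above the bench. Pinch it from above or hook a fingertip under it; 1 to 2 N lifts it. Gate shut, bar down: axes of the bay.
- bar_nose (a point): End of the latch bar, 185 mm from its pin, at the bar's mid-height.
- catch_tooth (a point): Centre of the top of the catch's front tooth, 128 mm above the bench; fixed in the bay frame at x = -96, y = -105 mm. Tooth 12 mm thick (bay x), 22 mm wide. Behind it (bay +x) a 22 mm slot holds the latched bar, whose underside lies 17 mm below the tooth's top; then a back tooth 144 mm high. Its post stands on the bench.
- cylinder_mid (a point): Loose white stoppered measuring cylinder, 230 mm tall, 0.2 to 0.35 kg, top-heavy: point on its axis half-way up (115 mm above its underside), z along the axis. Tube 38 mm wide up to 200 mm, rim 44 mm wide to 206 mm, then a 30 mm wide stopper; foot 60 mm wide. Starts upright on the bench between bay floor and gate; gripped 165 to 185 mm up, the fingers clear the gate.
- jar: Small amber jar, 44 mm in diameter, 75 mm high, loose, in the back corner of the bay at the hinge end (about x = 18, y = 61 mm in the bay frame); origin at its underside. To be left alone.
- tip_box: Blue pipette-tip box, 80 x 120 x 60 mm, loose, on the bench to the robot's right; origin at its underside. To be left alone.
- sharps_bin: Yellow tapered bin with a red lid, 124 mm in diameter, 138 mm high, loose, on the bench to the robot's left; origin at its underside. To be left alone.
Not all that is in view belongs to the job. There is more than one size of the part that bears cylinder_mid; the job needs the larger.

How it is judged:
On the way, in this order (a step that is already met when the one before it is completed fails the run):
1. the cylinder stands upright inside the bay, released, while the gate is still open (x of cylinder_mid in the frame of bay between -0.03 and 0.05 m and y of cylinder_mid in the frame of bay between -0.09 and 0.09 m and z of cylinder_mid in the frame of bay between 0.118 and 0.128 m and angle between cylinder_mid's own z axis and vertical below 0.08 rad and value of joint gate above 0.3 rad and contact force between the fingers and cylinder below 0.1 N), for 0.2 s.
2. the gate is shut with its bar down behind the front tooth (value of joint each of gate, bar below 0.06 rad), for 0.2 s.
At the end, for the whole second after the job is handed in: The gate is shut (within 0.06 rad) with its latch bar down (within 0.06 rad) behind the catch's front tooth; the cylinder stands upright (tilt under 0.08 rad) on the bay floor, its axis from 30 mm in front of the bay's centre to 50 mm behind it and within 90 mm of the centre sideways (all of step 2 and x of cylinder_mid in the frame of bay between -0.03 and 0.05 m and y of cylinder_mid in the frame of bay between -0.09 and 0.09 m and z of cylinder_mid in the frame of bay between 0.118 and 0.128 m and angle between cylinder_mid's own z axis and vertical below 0.08 rad); the robot touches nothing.
It fails at once if the cylinder is toppled (tilted more than 0.5 rad) (angle between cylinder_mid's own z axis and vertical above 0.5 rad).
It fails at once if the jar is moved more than 30 mm (distance of jar from where it was at the start of the episode above 0.03 m).
It fails at once if the tip box is moved more than 30 mm (distance of tip_box from where it was at the start of the episode above 0.03 m).
It fails at once if the sharps bin is moved more than 30 mm (distance of sharps_bin from where it was at the start of the episode above 0.03 m).
It also fails if it takes over 58 s, if anything falls off the work surface, if the arm or the gripper's body presses on something with over 40 N, if the wrist force passes 120 N, or if a joint passes its speed limit or range.

## Working session

There is one attempt and no reset: what is moved stays moved. The work goes in short steps, Python scripts to look and compute and a tool call to move; the robot and the scene stay as the last step left them, time stands still between calls to the robot, and variables do not carry over. Pictures are saved under pics/ and viewed, and the job is handed in when it is done.

Besides the shell and the picture viewer there is one more tool, called by a JSON object that holds its "method" and its "body". apply_moves: Moves the arm, as the interface text tells. Its arguments: {"type":"object","properties":{"series":{"type":"array"},"force":{"type":"number"}},"required":["series"]}

```bash
ls; mkdir -p pics; python3 - <<'E'
from cell import state,camera
import cv2,numpy as np
print(state())
for n in("scene","top"):
    c=camera(n);cv2.imwrite(f"pics/{n}0.png",c["image"]);np.savez(f"{n}0.npz",**c)
    print(n,c["intrinsics"],c["D"],c["R"],c["t"], (c["z_map"]>0).mean())
E
```

```text
pics
{'t': 0.0, 'joints': array([-1.25222052e+00,  2.17782334e-01,  1.61493352e+00,  8.47673524e-06,
        1.31129146e+00, -1.12165576e-01]), 'qvel': array([-0.00025215, -0.00080167,  0.00047456, -0.0002036 ,  0.0004031 ,
       -0.00066471]), 'joint_efforts': array([-5.15526881e-04, -3.96841693e+01, -3.03854764e+01, -3.25155634e-04,
        9.55590222e-03,  1.65948983e-06]), 'tcp_pos': array([ 0.26080477, -0.56727867,  0.3025509 ]), 'tool_rot': array([-3.06666676e+00, -6.70871586e-01,  3.77670941e-04]), 'force': array([ 0.64341025, -0.58520187,  0.01508209]), 'ft_torque': array([ 0.0036589 , -0.02141123, -0.00260025]), 'opening': 0.9991592925970508}
scene [[381.2560469   0.        317.9350726]
 [  0.        381.2560469 202.7589644]
 [  0.          0.          1.       ]] [-0.06373132  0.          0.          0.          0.        ] [[ 0.8555725   0.51761038  0.0086717 ]
 [ 0.34194306 -0.55247185 -0.76016432]
 [-0.38867807  0.65334091 -0.649673  ]] [-0.50391714 -0.11038237  1.25516873] 0.9958515625
top [[466.19272755   0.         319.57160735]
 [  0.         466.19272755 207.29189913]
 [  0.           0.           1.        ]] [0.02590363 0.         0.         0.         0.        ] [[-2.44677931e-04 -9.99849121e-01  1.73687954e-02]
 [-9.91568299e-01 -2.00815558e-03 -1.29569577e-01]
 [ 1.29584907e-01 -1.72540497e-02 -9.91418201e-01]] [-0.01372446  0.5850868   1.42723124] 0.99586328125
```

View pics/scene0.png

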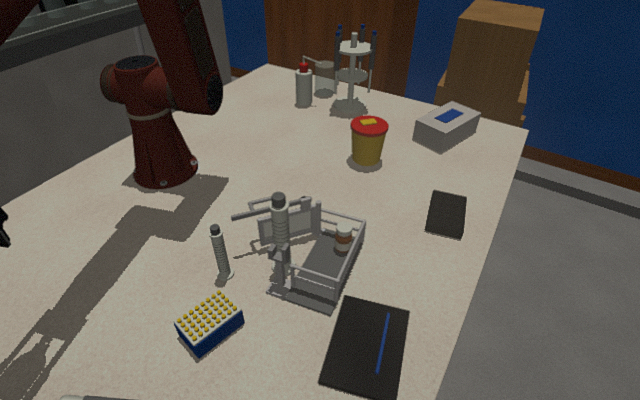

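View pics/top0.png

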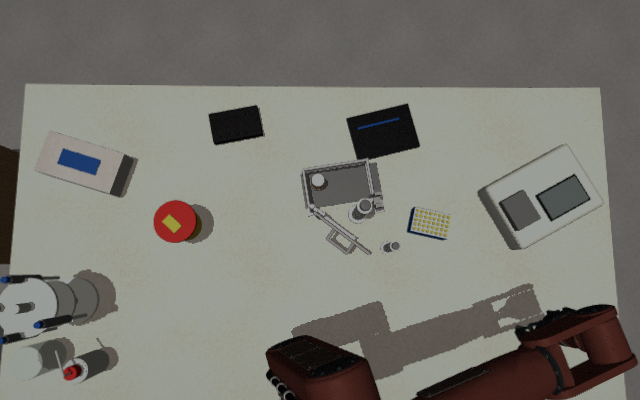

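The top view shows the bay near (340,185), the large cylinder at (363,208), the gate swung out from (312,208) to (370,253), the small decoy cylinder at (391,246), the jar at (319,180), the tip box at (430,222) and the bin at (175,222). I'll enlarge both views for detail.

```bash
cat > h.py <<'E'
import cv2,numpy as np
from cell import state,camera
from scipy.spatial.transform import Rotation as Rn
def grab(n,save=None):
    c=camera(n)
    if save: np.savez(save,**c)
    return c
def norm(c,uv):
    return cv2.undistortPoints(np.asarray(uv,float).reshape(-1,1,2),c["intrinsics"],c["D"]).reshape(-1,2)
def ray_z(c,uv,z):
    n=norm(c,uv); d=np.c_[n,np.ones(len(n))]@c["R"]; o=-c["R"].T@c["t"]
    s=(np.asarray(z)-o[2])/d[:,2]; return o+d*np.reshape(s,(-1,1))
def cloud(c):
    h,w=c["z_map"].shape; u,v=np.meshgrid(np.arange(w),np.arange(h))
    n=norm(c,np.c_[u.ravel(),v.ravel()]); P=np.c_[n,np.ones(len(n))]*c["z_map"].reshape(-1,1)
    return ((P-c["t"])@c["R"]).reshape(h,w,3)
def proj(c,X):
    rv=cv2.Rodrigues(np.array(c["R"]))[0]
    return cv2.projectPoints(np.asarray(X,float).reshape(-1,1,3),rv,np.array(c["t"]),c["intrinsics"],c["D"])[0].reshape(-1,2)
def crop(im,x0,y0,x1,y1,f,name):
    cv2.imwrite(name,cv2.resize(im[y0:y1,x0:x1],None,fx=f,fy=f,interpolation=cv2.INTER_CUBIC))
E
python3 - <<'E'
from h import *
t=np.load("top0.npz");s=np.load("scene0.npz")
crop(t["image"],290,145,410,265,5,"pics/t0c.png")
crop(s["image"],200,180,380,320,4,"pics/s0c.png")
P=cloud(t)
# height maps
Z=P[...,2]
crop(np.clip(Z*1000,0,250).astype(np.uint8),290,145,410,265,5,"pics/t0z.png")
for (u,v) in [(363,203),(391,246),(319,180),(430,222),(175,222),(345,195),(320,214),(360,246),(342,240),(378,205)]:
    print(u,v,P[v,u].round(3))
E
```

```text
363 203 [ 0.571 -0.128  0.234]
391 246 [ 0.459 -0.216  0.151]
319 180 [ 0.664 -0.011  0.084]
430 222 [ 0.537 -0.354  0.06 ]
175 222 [0.529 0.408 0.135]
345 195 [ 0.629 -0.095  0.011]
320 214 [ 0.554 -0.013  0.124]
360 246 [ 0.46  -0.13   0.124]
342 240 [ 0.484 -0.085  0.006]
378 205 [ 0.58  -0.184  0.129]
```

View pics/t0c.png

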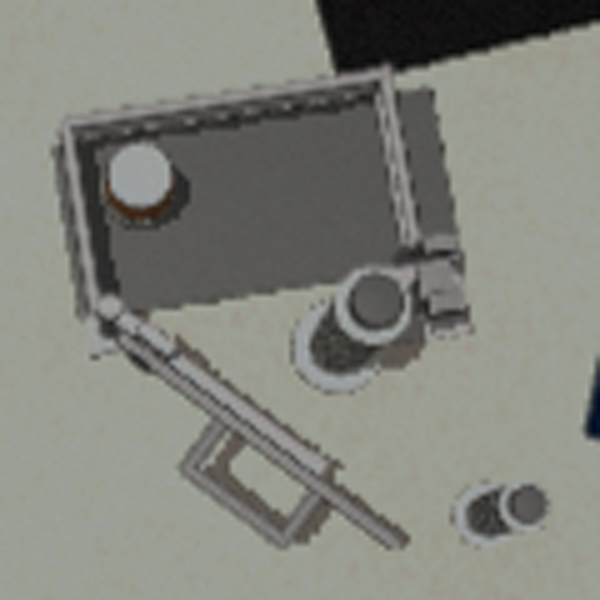

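View pics/s0c.png

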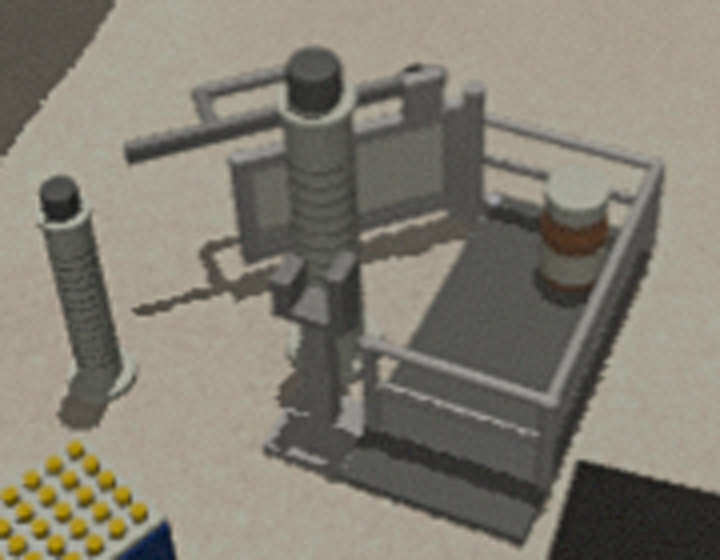

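View pics/t0z.png

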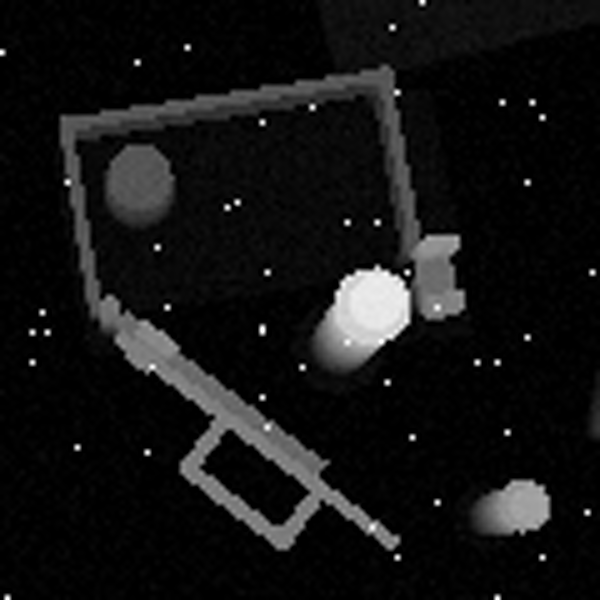

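```bash
python3 - <<'E'
from h import *
t=np.load("top0.npz");P=cloud(t)
sub=np.zeros(P.shape[:2],bool);sub[150:215,298:378]=1
m=sub&(P[...,2]>.076)&(P[...,2]<.092)
# exclude jar: 
uu=np.argwhere(m); X=P[m]
ok=np.hypot(X[:,0]-.664,X[:,1]+.011)>.03
X=X[ok];print(len(X))
from scipy.optimize import least_squares
def loc(p,X):
    c,s=np.cos(p[2]),np.sin(p[2]);d=X[:,:2]-p[:2]
    return np.c_[d@[c,s],d@[-s,c]]
def res(p):
    L=loc(p,X)
    db=np.hypot(L[:,0]-np.clip(L[:,0],54,54) if 0 else L[:,0]-.054,np.maximum(np.abs(L[:,1])-.103,0))
    de=np.hypot(np.abs(L[:,1])-.099,np.maximum(np.maximum(L[:,0]-.058,-.058-L[:,0]),0))
    return np.minimum(db,de)
r=least_squares(res,[.63,-.09,.16],loss="soft_l1",f_scale=.004)
print(r.x,np.abs(r.fun).mean(),np.median(X[:,2]))
np.save("bay.npy",r.x)
B=r.x
c,s=np.cos(B[2]),np.sin(B[2])
def w(x,y,z):return [B[0]+c*x-s*y,B[1]+s*x+c*y,z]
im=t["image"].copy();im=cv2.resize(im[145:265,290:410],None,fx=5,fy=5)
pts={"floorFL":w(-.058,.099,.008),"fFR":w(-.058,-.099,.008),"bl":w(.05,.095,.084),"br":w(.05,-.095,.084),"spot":w(0,-.02,.008),"hinge":w(-.066,.092,.1),"tooth":w(-.096,-.105,.128),"jar":w(.018,.061,.075)}
for k,v in pts.items():
    q=(proj(t,v)[0]-[290,145]+.5)*5;print(k,np.round(v,4),q.round())
    cv2.circle(im,tuple(int(a) for a in q),3,(0,0,255),-1)
cv2.imwrite("pics/t0o.png",im)
s_=np.load("scene0.npz");im=cv2.resize(s_["image"][180:320,200:380],None,fx=4,fy=4)
for k,v in pts.items():
    q=(proj(s_,v)[0]-[200,180]+.5)*4
    cv2.circle(im,tuple(int(a) for a in q),3,(0,0,255),-1)
cv2.imwrite("pics/s0o.png",im)
# cylinder: white rim z ~.206, stopper top .23
for nm,C in(("top",t),("scene",s_)):
    Q=cloud(C);reg=(np.hypot(Q[...,0]-.571,Q[...,1]+.128)<.06)
    a=Q[reg&(Q[...,2]>.222)&(Q[...,2]<.245)];print(nm,"stopper",len(a),np.median(a,0),(a.min(0)+a.max(0))/2)
    for z0 in(.03,.06,.09,.12,.15,.18):
        a=Q[reg&(abs(Q[...,2]-z0)<.015)];print(z0,len(a),a.mean(0).round(4) if len(a) else 0)
E
```

```text
372
[ 0.65877238 -0.06748216  0.15669316] 0.0030175281794330737 0.08415634923870649
floorFL [0.586  0.0213 0.008 ] [ 96. 319.]
fFR [ 0.6169 -0.1743  0.008 ] [400. 272.]
bl [0.6933 0.0342 0.084 ] [ 75. 130.]
br [ 0.723  -0.1535  0.084 ] [379.  83.]
spot [ 0.6619 -0.0872  0.008 ] [264. 202.]
hinge [0.5792 0.0131 0.1   ] [108. 310.]
tooth [ 0.5803 -0.1862  0.128 ] [446. 303.]
jar [ 0.667  -0.0044  0.075 ] [137. 175.]
top stopper 95 [ 0.56652983 -0.13403379  0.23117919] [ 0.56660713 -0.13426342  0.23031901]
0.03 42 [ 0.5705 -0.1352  0.0233]
0.06 23 [ 0.5687 -0.1431  0.0589]
0.09 27 [ 0.567  -0.1376  0.0918]
0.12 61 [ 0.5804 -0.1637  0.1179]
0.15 25 [ 0.5634 -0.1325  0.1484]
0.18 11 [ 0.5552 -0.1246  0.1736]
scene stopper 139 [ 0.57224366 -0.13933591  0.23006844] [ 0.57027136 -0.13599162  0.2277753 ]
0.03 40 [ 0.5876 -0.1394  0.0271]
0.06 6 [ 0.5854 -0.1336  0.0679]
0.09 66 [ 0.5773 -0.1469  0.0934]
0.12 199 [ 0.5808 -0.1547  0.1205]
0.15 169 [ 0.5783 -0.1462  0.1504]
0.18 176 [ 0.5786 -0.1469  0.1803]
```

View pics/t0o.png

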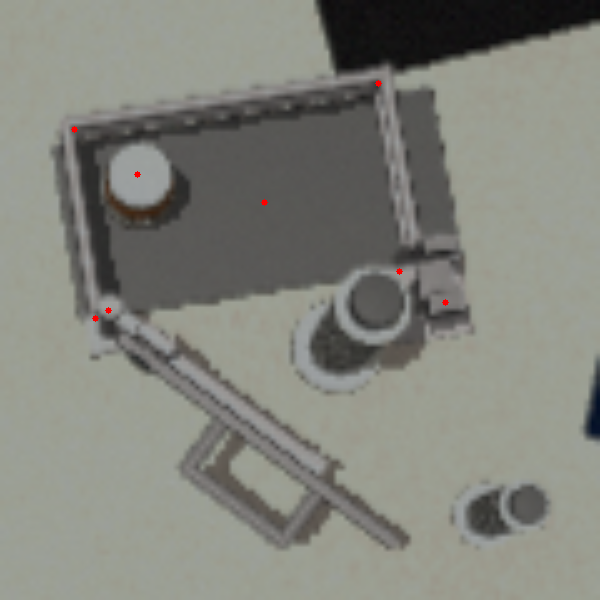

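View pics/s0o.png

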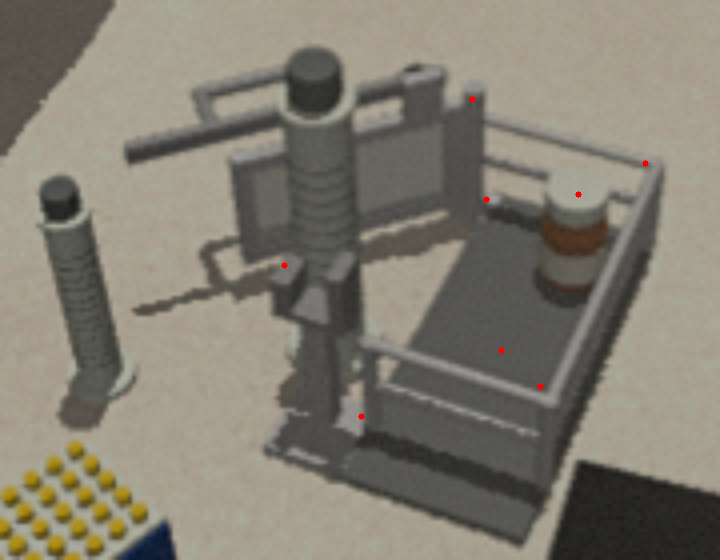

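```bash
python3 - <<'E'
from h import *
t=np.load("top0.npz");s=np.load("scene0.npz");B=np.load("bay.npy")
c_,s_=np.cos(B[2]),np.sin(B[2])
def b(X):d=np.asarray(X)[:,:2]-B[:2];return np.c_[d@[c_,s_],d@[-s_,c_]]
T=lambda p:[290+p[0]/5-.4,145+p[1]/5-.4]
S=lambda p:[200+p[0]/4-.4,180+p[1]/4-.4]
# stopper mask top
g=t["image"].astype(int).sum(2)
X=ray_z(t,[T((377,299)),T((376,304))],[.23,.206]);print("cyl top view",X.round(4),b(X).round(4))
X=ray_z(s,[S((315,52))],.23);print("cyl scene",X.round(4),b(X).round(4))
X=ray_z(t,[T((403,545)),T((110,322)),T((185,463)),T((283,542)),T((327,462)),T((150,345))],[.118,.118,.118,.118,.104,.133]);L=b(X);print("bar tip, bar start?,handle corner1,2,gateend,pin",X.round(4),L.round(4))
h=np.array([-.066,.092])
for q in L: d=q-h;print(np.hypot(*d),np.arctan2(-d[0],-d[1]))
P=cloud(t); a=P[240:264,295:345]; 
# base foot
X=ray_z(t,[T((294,350)),T((335,391)),T((380,372))],.005);print("foot edge",X.round(4),b(X).round(4))
E
```

```text
cyl top view [[ 0.5683 -0.1341  0.23  ]
 [ 0.5687 -0.1363  0.206 ]] [[-0.0998 -0.0517]
 [-0.0997 -0.0539]]
cyl scene [[ 0.5661 -0.1271  0.23  ]] [[-0.1009 -0.0445]]
bar tip, bar start?,handle corner1,2,gateend,pin [[ 0.4378 -0.1605  0.118 ]
 [ 0.5695  0.0119  0.118 ]
 [ 0.4858 -0.0325  0.118 ]
 [ 0.4395 -0.09    0.118 ]
 [ 0.4874 -0.1176  0.104 ]
 [ 0.554  -0.0116  0.133 ]] [[-0.2328 -0.0574]
 [-0.0758  0.0923]
 [-0.1654  0.0615]
 [-0.2201  0.012 ]
 [-0.177  -0.0228]
 [-0.0947  0.0715]]
0.22387302466128087 0.84030150585286
0.009797616480478022 1.600471111543738
0.10392496428347901 1.2732652985714206
0.17358735096454558 1.0919549928753283
0.15970584976138053 0.768893388880829
0.03528841407785428 0.9511253411397144
foot edge [[ 0.566  -0.1064  0.005 ]
 [ 0.5395 -0.1325  0.005 ]
 [ 0.5518 -0.1615  0.005 ]] [[-0.0978 -0.0239]
 [-0.1279 -0.0456]
 [-0.1203 -0.0762]]
```

The bay fit lands on the rails, hinge, tooth and jar in both pictures. The cylinder axis is at about (0.569, -0.135) and the gate angle is about 0.79 rad. Next I move above the cylinder, raising the tool first.

{"method": "apply_moves", "body": {"series": [[[1, 0, 0, -3, 0], [1, 0, 0, -3, 0], [1, 4.5, -2.6, 0, 0], [1, 4.5, -2.6, 0, 0], [1, 4.5, -2.6, 0, 0], [1, 4.5, -2.6, 0, 0], [1, 4.5, -2.6, 0, 0], [1, 4.5, -2.6, 0, 0], [1, 4.5, -2.6, 0, 0], [1, 4.5, -2.6, 0, 0], [1, 0, 0, 0, 0]]], "force": 30}}

```text
t: 1.48
tcp_pos: [0.5064, -0.2165, 0.3591]
tool_rot: [-3.058, -0.664, 0.004]
force: [0.5, -0.1, 0.0]
opening: 0.999
```

```bash
cat >> h.py <<'E'
B=np.load("bay.npy") 
def w(x,y,z=0):
    c,s=np.cos(B[2]),np.sin(B[2]);return np.array([B[0]+c*x-s*y,B[1]+s*x+c*y,z])
def goto(target):
    """tool-frame shift (cm) to world target of TCP, + tool x heading deg"""
    st=state();M=Rn.from_rotvec(st["tool_rot"]).as_matrix()
    print("t",round(st["t"],3),"tcp",st["tcp_pos"].round(4),"headX",np.degrees(np.arctan2(M[1,0],M[0,0])).round(2),"zaxis",M[:,2].round(3),"F",st["force"].round(2),"op",round(st["opening"],3),"j",st["joints"].round(2))
    if target is not None: print("shift cm",(M.T@(np.asarray(target)-st["tcp_pos"])*100).round(2))
E
python3 -c "
from h import *
goto([.569,-.135,.33])"
```

```text
t 1.475 tcp [ 0.5064 -0.2165  0.3591] headX 24.5 zaxis [-0.005  0.012 -1.   ] F [ 0.46 -0.05  0.02] op 0.999 j [-0.53  0.02  1.72  0.01  1.41  0.61]
shift cm [ 9.08 -4.78  2.98]
```

{"method": "apply_moves", "body": {"series": [[[1, 4.5, -2.4, 0, 0], [1, 3.5, -2, 0, 0], [1, 1, -0.4, 0, 0], [1, 0, 0, 0, 0]]]}}

```text
t: 1.98
tcp_pos: [0.5679, -0.137, 0.3575]
tool_rot: [-3.06, -0.659, 0.013]
force: [-0.2, -0.6, -0.8]
opening: 1.0
```

```bash
python3 -c "
from h import *
goto([.569,-.135,.235])"
```

```text
t 1.975 tcp [ 0.5679 -0.137   0.3575] headX 24.32 zaxis [-0.01   0.009 -1.   ] F [-0.24 -0.6  -0.78] op 1.0 j [-0.36  0.1   1.65  0.01  1.41  0.79]
shift cm [ 0.25  0.02 12.25]
```

{"method": "apply_moves", "body": {"series": [[[1, 0.25, 0, 3, 0], [1, 0, 0, 3, 0], [1, 0, 0, 3, 0], [1, 0, 0, 0, 0]]]}}

```text
t: 2.48
tcp_pos: [0.5663, -0.1421, 0.266]
tool_rot: [-3.066, -0.65, 0.015]
force: [-0.5, 0.2, 0.0]
opening: 1.001
```

```bash
python3 -c "
from h import *
goto([.569,-.135,.235])
for n in ('top','scene'):
    c=grab(n); 
    crop(c['image'],*((290,130,410,260,5) if n=='top' else (190,80,390,290,3)),f'pics/{n}1.png')
"
```

```text
t 2.475 tcp [ 0.5663 -0.1421  0.266 ] headX 23.93 zaxis [-0.011  0.006 -1.   ] F [-0.53  0.25  0.04] op 1.001 j [-0.37  0.17  1.74  0.    1.24  0.79]
shift cm [ 0.56 -0.51  3.1 ]
```

View pics/scene1.png

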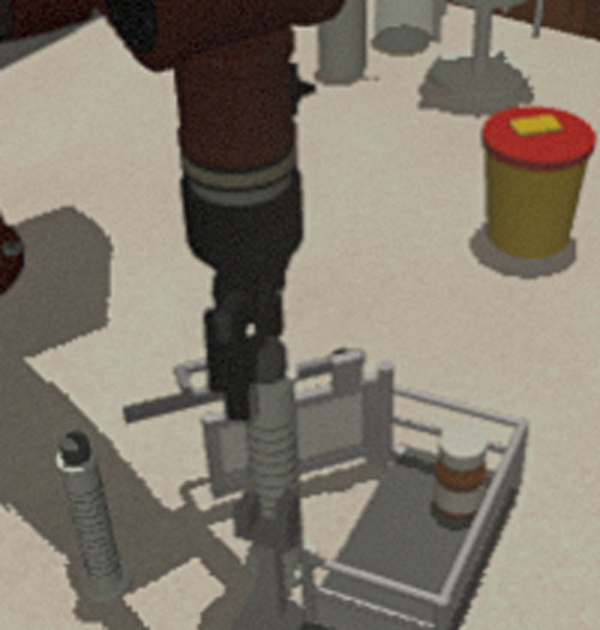

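View pics/top1.png

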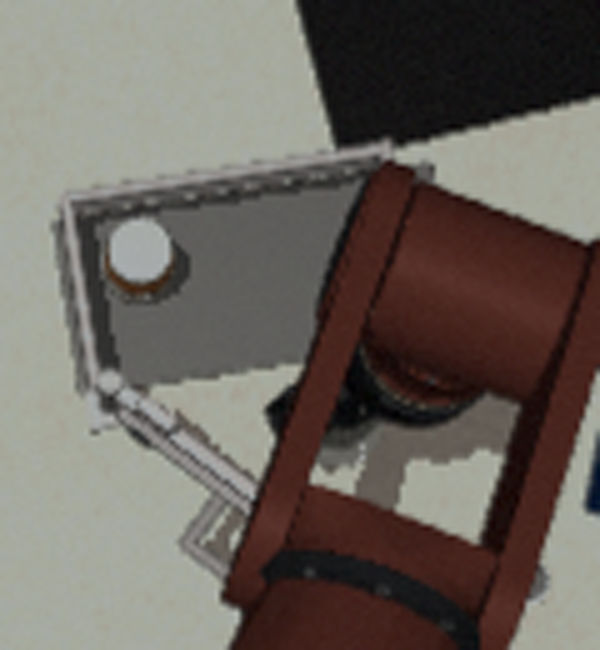

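```bash
python3 - <<'E'
from h import *
st=state();M=Rn.from_rotvec(st["tool_rot"]).as_matrix();p=st["tcp_pos"]
c=grab("scene");im=cv2.resize(c["image"][80:290,190:390],None,fx=3,fy=3)
def dot(X,col):
    q=(proj(c,X)[0]-[190,80]+.5)*3;cv2.circle(im,tuple(int(a) for a in q),4,col,-1);print(np.round(X,3),q.round())
dot(p,(0,0,255))
for y in(-.05,.05): dot(p+M@[0,y,.06],(0,255,0))
dot([.569,-.135,.23],(255,0,0)); dot([.569,-.135,.0],(255,0,0))
cv2.imwrite("pics/scene1b.png",im)
print(-c["R"].T@c["t"])
Q=cloud(c)
for u,v in[(279,199),(270,200),(266,205),(263,190),(281,215)]:print(u,v,Q[v,u].round(3))
E
```

```text
[ 0.569 -0.142  0.27 ] [253. 307.]
[ 0.548 -0.097  0.21 ] [272. 330.]
[ 0.589 -0.188  0.21 ] [243. 423.]
[ 0.569 -0.135  0.23 ] [263. 347.]
[ 0.569 -0.135  0.   ] [280. 561.]
[ 0.9567387  -0.62020349  0.73591031]
279 199 [ 0.579 -0.143  0.229]
270 200 [ 0.608 -0.206  0.284]
266 205 [ 0.598 -0.207  0.268]
263 190 [ 0.595 -0.207  0.303]
281 215 [ 0.583 -0.145  0.188]
```

View pics/scene1b.png

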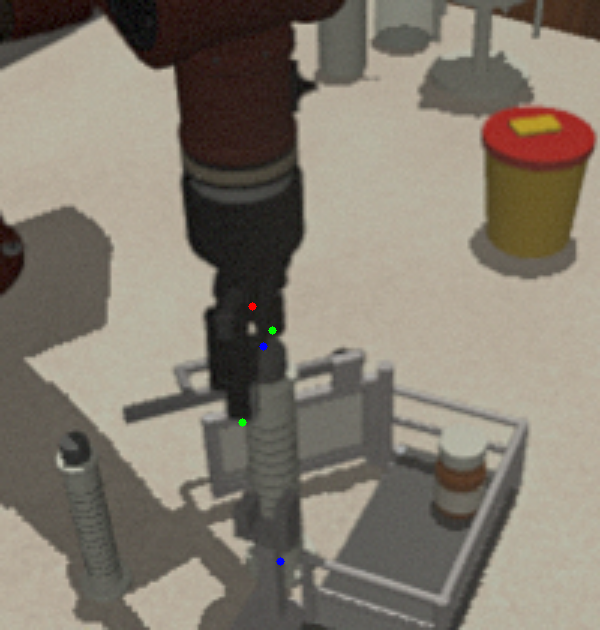

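```bash
python3 - <<'E'
from h import *
t=np.load("top0.npz");s=np.load("scene0.npz")
# top: dark stopper disc blob
def stop(C,box,z):
    x0,y0,x1,y1=box;g=cv2.resize(cv2.cvtColor(C["image"][y0:y1,x0:x1],cv2.COLOR_BGR2GRAY),None,fx=8,fy=8,interpolation=cv2.INTER_CUBIC)
    return g
g=stop(t,(350,190,380,225),0);cv2.imwrite("pics/ts.png",cv2.resize(g,None,fx=2,fy=2))
g=stop(s,(262,185,300,255),0);cv2.imwrite("pics/ss.png",g)
for X in([.569,-.135],[.573,-.130],[.571,-.1325]):
  for z in(.23,.206,.15,.1):
    a=proj(t,[*X,z])[0];b=proj(s,[*X,z])[0]
    print(X,z,"ts.png",((a-[350,190]+.5)*16).round(),"ss.png",((b-[262,185]+.5)*8).round())
E
```

```text
[0.569, -0.135] 0.23 ts.png [253. 234.] ss.png [126.  85.]
[0.569, -0.135] 0.206 ts.png [237. 253.] ss.png [132. 154.]
[0.569, -0.135] 0.15 ts.png [203. 294.] ss.png [144. 307.]
[0.569, -0.135] 0.1 ts.png [174. 328.] ss.png [154. 432.]
[0.573, -0.13] 0.23 ts.png [224. 211.] ss.png [150.  79.]
[0.573, -0.13] 0.206 ts.png [208. 230.] ss.png [155. 149.]
[0.573, -0.13] 0.15 ts.png [175. 272.] ss.png [166. 301.]
[0.573, -0.13] 0.1 ts.png [147. 307.] ss.png [175. 427.]
[0.571, -0.1325] 0.23 ts.png [238. 222.] ss.png [138.  82.]
[0.571, -0.1325] 0.206 ts.png [223. 241.] ss.png [143. 152.]
[0.571, -0.1325] 0.15 ts.png [189. 283.] ss.png [155. 304.]
[0.571, -0.1325] 0.1 ts.png [161. 318.] ss.png [164. 430.]
```

View pics/ts.png

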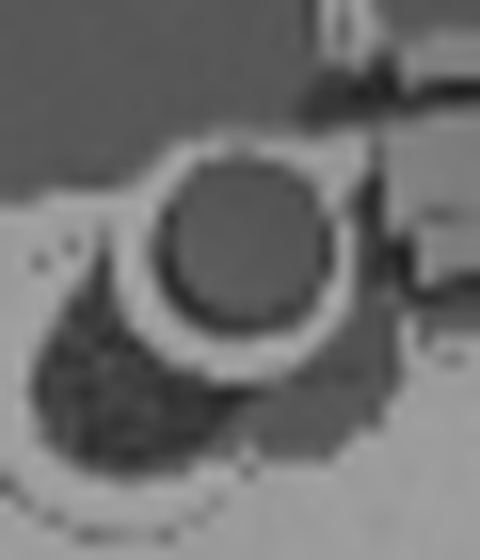

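View pics/ss.png

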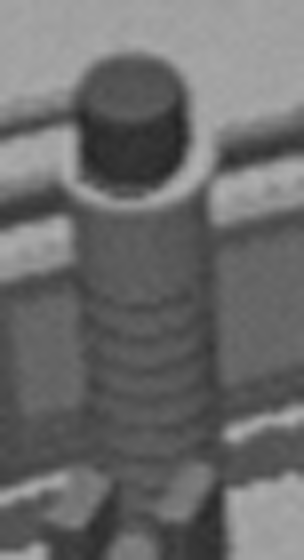

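```bash
python3 -c "
from h import *
goto([.5695,-.1345,.236])"
```

```text
t 2.625 tcp [ 0.5693 -0.1424  0.2708] headX 23.96 zaxis [-0.002  0.003 -1.   ] F [ 0.8  -0.12  0.69] op 0.998 j [-0.37  0.17  1.73  0.    1.24  0.79]
shift cm [ 0.34 -0.7   3.48]
```

{"method": "apply_moves", "body": {"series": [[[1, 0.35, -0.7, 0.5, 0], [1, 0, 0, 0, 0], [1, 0, 0, 0, 0]]]}}

```text
t: 3.0
tcp_pos: [0.5713, -0.1348, 0.2697]
tool_rot: [3.072, 0.652, 0.006]
force: [-0.1, 0.1, 0.6]
opening: 1.001
```

```bash
python3 -c "
from h import *
goto([.5695,-.1345,.236])"
```

```text
t 3.0 tcp [ 0.5713 -0.1348  0.2697] headX 23.97 zaxis [ 0.004  0.    -1.   ] F [-0.15  0.13  0.62] op 1.001 j [-0.35  0.17  1.74  0.    1.23  0.8 ]
shift cm [-0.17 -0.11  3.37]
```

{"method": "apply_moves", "body": {"series": [[[1, -0.1, -0.1, 1.2, 0], [1, 0, 0, 1.2, 0], [1, 0, 0, 0.8, 0], [1, 0, 0, 0, 0], [1, 0, 0, 0, 0]]]}}

```text
t: 3.62
tcp_pos: [0.5696, -0.1339, 0.2345]
tool_rot: [-3.073, -0.653, -0.004]
force: [-0.3, -0.3, 1.0]
opening: 0.998
```

```bash
python3 -c "
from h import *
goto([.5695,-.1345,.236])"
```

```text
t 3.625 tcp [ 0.5696 -0.1339  0.2345] headX 23.99 zaxis [ 0.002  0.001 -1.   ] F [-0.35 -0.28  0.99] op 0.998 j [-0.35  0.2   1.77  0.    1.17  0.8 ]
shift cm [-0.03  0.05 -0.15]
```

{"method": "apply_moves", "body": {"series": [[[1, 0, 0, -0.15, 0], [-1, 0, 0, 0, 0], [-1, 0, 0, 0, 0], [-1, 0, 0, 0, 0], [-1, 0, 0, 0, 0], [-1, 0, 0, 0, 0], [-1, 0, 0, 0, 0]]], "force": 30}}

```text
t: 4.5
tcp_pos: [0.5702, -0.1342, 0.2375]
tool_rot: [3.072, 0.653, 0.007]
force: [-0.1, 0.6, 1.1]
opening: 0.496
```

```bash
python3 -c "
from h import *
goto([.5695,-.1345,.236])
c=grab('scene'); crop(c['image'],190,80,390,290,3,'pics/scene2.png')
"
```

```text
t 4.5 tcp [ 0.5702 -0.1342  0.2375] headX 23.98 zaxis [ 0.004 -0.    -1.   ] F [-0.13  0.63  1.08] op 0.496 j [-0.35  0.2   1.77  0.    1.17  0.8 ]
shift cm [-0.08 -0.    0.15]
```

View pics/scene2.png

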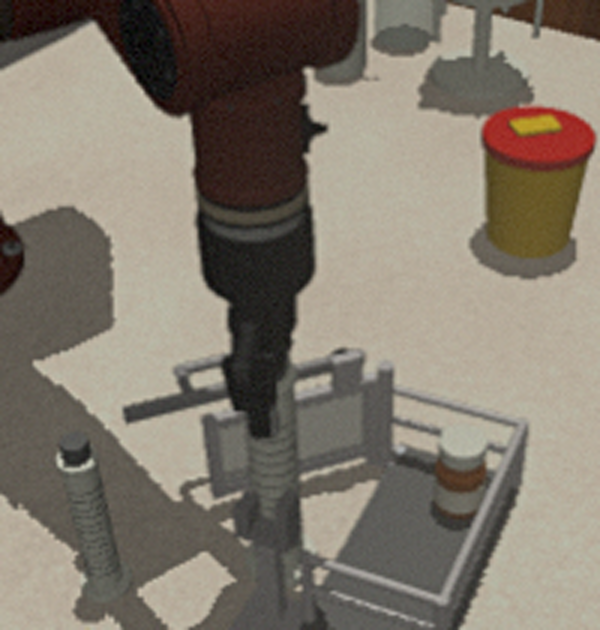

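{"method": "apply_moves", "body": {"series": [[[-1, 0, 0, 0, 0], [-1, 0, 0, 0, 0]]]}}

```text
t: 4.8
tcp_pos: [0.5702, -0.1342, 0.2375]
tool_rot: [3.072, 0.652, 0.007]
force: [0.6, 0.4, 0.4]
opening: 0.496
```

```bash
python3 - <<'E'
from h import *
goto([.5695,-.1345,.236])
c=grab('scene'); crop(c['image'],245,180,315,260,8,'pics/scene3.png')
Q=cloud(c)
# fingertip heights: dark pixels near
d=(c["image"].max(2)<45)&(np.hypot(Q[...,0]-.58,Q[...,1]+.15)<.06)
print(np.percentile(Q[d][:,2],[0,2,5,10]),d.sum())
E
```

```text
t 4.8 tcp [ 0.5702 -0.1342  0.2375] headX 23.98 zaxis [ 0.005  0.    -1.   ] F [0.65 0.44 0.39] op 0.496 j [-0.35  0.2   1.77  0.    1.17  0.8 ]
shift cm [-0.08 -0.    0.15]
[0.17356535 0.21428422 0.22878707 0.25132404] 2994
```

View pics/scene3.png

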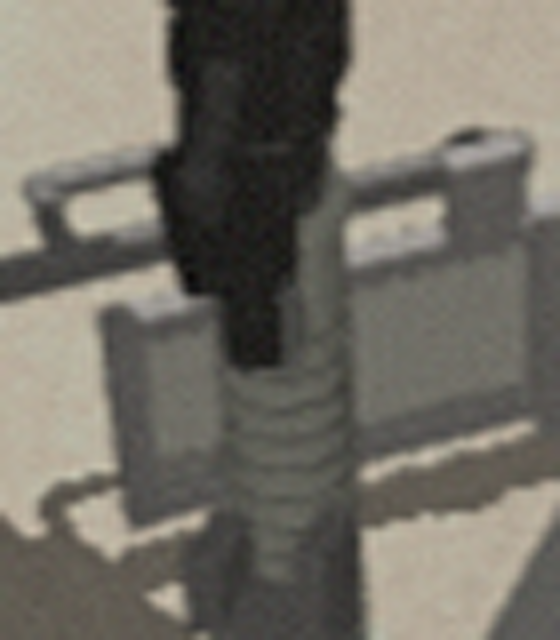

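{"method": "apply_moves", "body": {"series": [[[-1, 0, 0, -0.8, 0], [-1, 0, 0, -0.8, 0], [-1, 0, 0, -0.8, 0], [-1, 0, 0, 0, 0], [-1, 0, 0, 0, 0]]]}}

```text
t: 5.48
tcp_pos: [0.5691, -0.1338, 0.2615]
tool_rot: [-3.072, -0.653, -0.003]
force: [0.6, 0.0, -2.0]
opening: 0.495
```

```bash
python3 - <<'E'
from h import *
goto([*w(0,-.02)[:2],.268])
c=grab('scene'); crop(c['image'],235,170,335,290,5,'pics/scene4.png')
E
```

```text
t 5.475 tcp [ 0.5691 -0.1338  0.2615] headX 23.98 zaxis [ 0.002  0.001 -1.   ] F [ 0.6   0.01 -2.  ] op 0.495 j [-0.35  0.17  1.75  0.    1.22  0.8 ]
shift cm [10.37 -0.49 -0.63]
```

View pics/scene4.png

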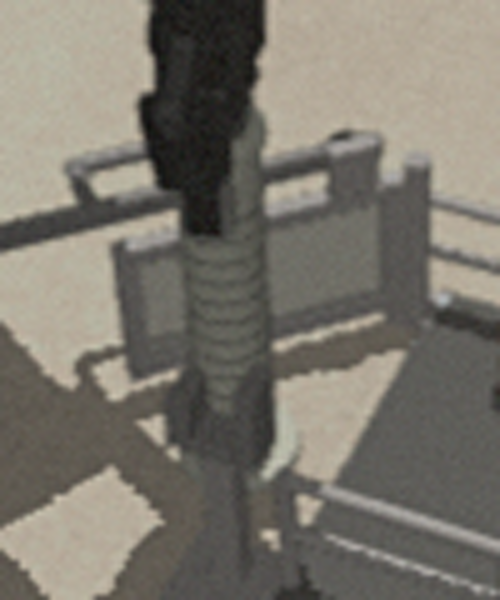

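{"method": "apply_moves", "body": {"series": [[[-1, 0, 0, -0.6, 0], [-1, 1.0, 0, 0, 0], [-1, 1.6, -0.1, 0, 0], [-1, 1.6, -0.1, 0, 0], [-1, 1.6, -0.1, 0, 0], [-1, 1.6, -0.1, 0, 0], [-1, 1.4, -0.1, 0, 0], [-1, 0.8, 0, 0, 0], [-1, 0, 0, 0, 0], [-1, 0, 0, 0, 0]]]}}

```text
t: 6.78
tcp_pos: [0.6616, -0.0861, 0.2665]
tool_rot: [-3.071, -0.654, -0.001]
force: [0.1, 0.1, -2.5]
opening: 0.498
```

```bash
python3 - <<'E'
from h import *
goto([*w(0,-.02)[:2],.246])
c=grab('scene'); crop(c['image'],235,140,375,290,4,'pics/scene5.png')
E
```

```text
t 6.775 tcp [ 0.6616 -0.0861  0.2665] headX 24.06 zaxis [ 0.     0.002 -1.   ] F [ 0.14  0.14 -2.52] op 0.498 j [-0.24  0.34  1.54  0.    1.27  0.92]
shift cm [-0.02  0.12  2.05]
```

View pics/scene5.png

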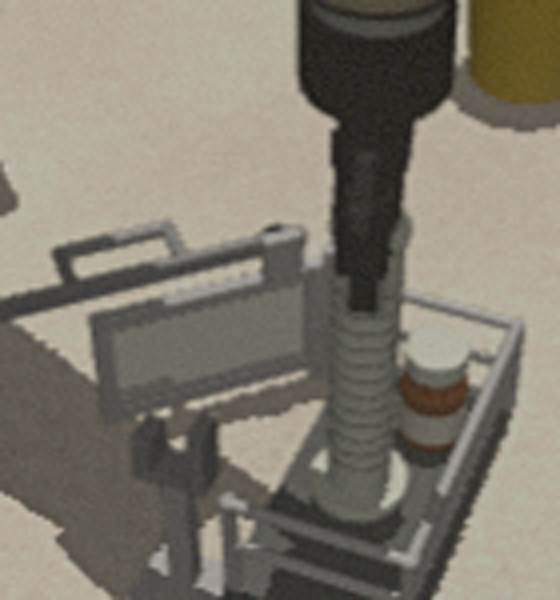

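{"method": "apply_moves", "body": {"series": [[[-1, 0, 0, 0.7, 0], [-1, 0, 0, 0.6, 0], [-1, 0, 0, 0.4, 0], [-1, 0, 0, 0, 0], [-1, 0, 0, 0, 0]]]}}

```text
t: 7.45
tcp_pos: [0.6603, -0.0869, 0.2478]
tool_rot: [-3.071, -0.652, 0.001]
force: [-0.2, -0.4, -2.3]
opening: 0.497
```

```bash
python3 - <<'E'
from h import *
goto([*w(0,-.02)[:2],.246])
E
```

```text
t 7.45 tcp [ 0.6603 -0.0869  0.2478] headX 23.97 zaxis [-0.001  0.002 -1.   ] F [-0.17 -0.42 -2.3 ] op 0.497 j [-0.24  0.35  1.56  0.    1.24  0.92]
shift cm [0.13 0.1  0.18]
```

{"method": "apply_moves", "body": {"series": [[[-1, 0, 0, 0.15, 0], [-1, 0, 0, 0, 0], [-1, 0, 0, 0.1, 0], [-1, 0, 0, 0, 0]]]}}

```text
t: 7.95
tcp_pos: [0.6607, -0.0869, 0.2459]
tool_rot: [-3.072, -0.652, -0.001]
force: [0.3, -0.3, -3.2]
opening: 0.493
```

```bash
python3 - <<'E'
from h import *
goto([*w(0,-.02)[:2],.246])
E
```

```text
t 7.95 tcp [ 0.6607 -0.0869  0.2459] headX 23.97 zaxis [ 0.     0.002 -1.   ] F [ 0.32 -0.3  -3.19] op 0.493 j [-0.24  0.35  1.56  0.    1.23  0.92]
shift cm [ 0.1   0.08 -0.01]
```

{"method": "apply_moves", "body": {"series": [[[-1, 0, 0, 0.1, 0], [-1, 0, 0, 0.1, 0], [-1, 0, 0, 0, 0]]]}}

```text
t: 8.32
tcp_pos: [0.6615, -0.0869, 0.2458]
tool_rot: [-3.072, -0.652, -0.005]
force: [0.2, 0.3, -1.8]
opening: 0.495
```

```bash
python3 - <<'E'
from h import *
goto([*w(0,-.02)[:2],.246])
E
```

```text
t 8.325 tcp [ 0.6615 -0.0869  0.2458] headX 23.98 zaxis [ 0.003  0.001 -1.   ] F [ 0.2   0.25 -1.77] op 0.495 j [-0.24  0.35  1.56  0.    1.23  0.92]
shift cm [ 0.03  0.05 -0.02]
```

{"method": "apply_moves", "body": {"series": [[[-1, 0, 0, 0.15, 0], [-1, 0, 0, 0.1, 0], [-1, 0, 0, 0, 0]]]}}

```text
t: 8.7
tcp_pos: [0.6624, -0.0868, 0.2459]
tool_rot: [-3.073, -0.653, -0.009]
force: [-0.7, 1.0, 0.3]
opening: 0.497
```

```bash
python3 - <<'E'
from h import *
goto([*w(0,-.02)[:2],.246])
c=grab('scene'); crop(c['image'],235,140,375,290,4,'pics/scene6.png')
E
```

```text
t 8.7 tcp [ 0.6624 -0.0868  0.2459] headX 23.98 zaxis [ 0.006  0.001 -1.   ] F [-0.68  0.97  0.28] op 0.497 j [-0.24  0.35  1.56  0.    1.23  0.92]
shift cm [-0.07  0.02 -0.01]
```

View pics/scene6.png

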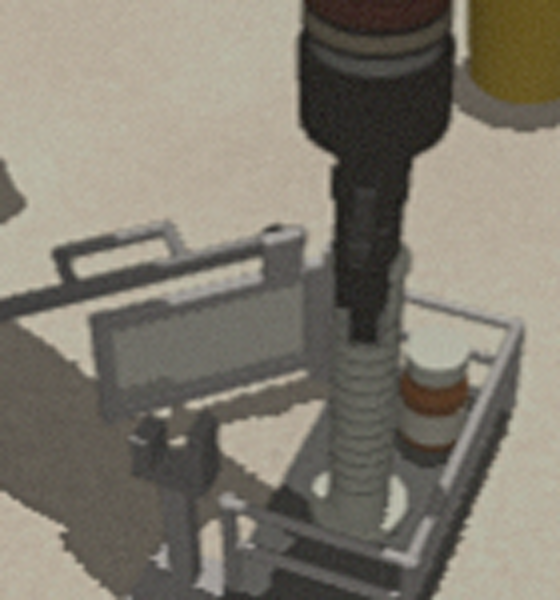

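The weight has come off the wrist and the TCP stopped moving down, so the foot is on the bay floor. I'll open and go straight up.

{"method": "apply_moves", "body": {"series": [[[0.4, 0, 0, 0, 0], [1, 0, 0, 0, 0], [1, 0, 0, 0, 0], [1, 0, 0, 0, 0], [1, 0, 0, 0, 0], [1, 0, 0, -1.5, 0], [1, 0, 0, -2.5, 0], [1, 0, 0, -3, 0], [1, 0, 0, -3, 0], [1, 0, 0, 0, 0]]]}}

```text
t: 10.0
tcp_pos: [0.6624, -0.0874, 0.3517]
tool_rot: [3.071, 0.652, 0.014]
force: [0.7, 0.7, 0.2]
opening: 1.0
```

```bash
python3 - <<'E'
from h import *
goto(None)
c=grab('scene',"s7.npz"); crop(c['image'],190,120,370,290,4,'pics/scene7.png')
E
```

```text
t 10.0 tcp [ 0.6624 -0.0874  0.3517] headX 23.98 zaxis [ 0.009 -0.001 -1.   ] F [0.7  0.68 0.2 ] op 1.0 j [-0.24  0.27  1.46  0.    1.4   0.92]
```

View pics/scene7.png

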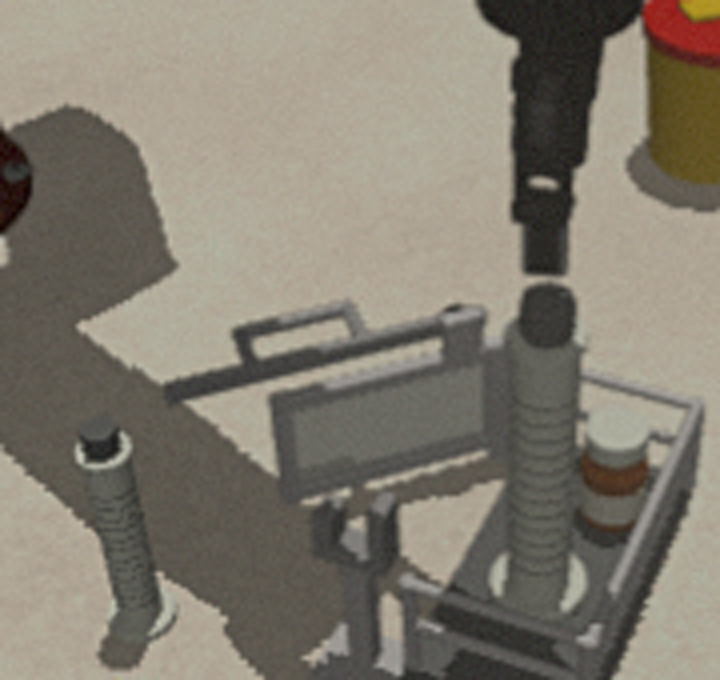

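```bash
python3 - <<'E'
from h import *
from scipy.optimize import least_squares
h=np.array([-.066,.092])
c_,s_=np.cos(B[2]),np.sin(B[2])
for nm in("top0.npz","scene0.npz","s7.npz"):
    C=np.load(nm);Q=cloud(C).reshape(-1,3)
    Q=Q[(Q[:,2]>.106)&(Q[:,2]<.132)]
    d=Q[:,:2]-B[:2];L=np.c_[d@[c_,s_],d@[-s_,c_]]-h
    def ga(a):
        u=np.array([-np.sin(a),-np.cos(a)]);n=np.array([-np.cos(a),np.sin(a)])
        return L@u,L@n
    A,N=ga(.788)
    bar=(A>.06)&(A<.225)&(abs(N-.0115)<.012); rod=(A>.09)&(A<.17)&(abs(N-.0495)<.012)
    print(nm,bar.sum(),rod.sum())
    for k,m,off in(("bar",bar,.0115),("rod",rod,.0495)):
        p=np.polyfit(A[m],N[m],1);print(k,"slope",p[0].round(4),"N at .13",np.polyval(p,.13).round(4),"exp",off,"A range",A[m].min().round(3),A[m].max().round(3),"z",np.percentile(Q[m][:,2],[10,50,90]).round(4))
a=.788;m=h+.13*np.array([-np.sin(a),-np.cos(a)])+.0495*np.array([-np.cos(a),np.sin(a)])
print("handle",w(*m,.118), "rod heading",np.degrees(B[2])-90-np.degrees(a)+180)
C=np.load("top0.npz")
u=lambda p:[290+p[0]/5-.4,145+p[1]/5-.4]
E
```

```text
top0.npz 206 113
bar slope 0.032 N at .13 0.0126 exp 0.0115 A range 0.06 0.219 z [0.1088 0.1245 0.1292]
rod slope 0.0011 N at .13 0.0498 exp 0.0495 A range 0.09 0.17 z [0.1199 0.1231 0.1264]
scene0.npz 270 92
bar slope 0.0046 N at .13 0.009 exp 0.0115 A range 0.06 0.219 z [0.1147 0.1224 0.1261]
rod slope -0.0389 N at .13 0.0464 exp 0.0495 A range 0.109 0.168 z [0.1178 0.1221 0.1241]
s7.npz 390 121
bar slope 0.0049 N at .13 0.0091 exp 0.0115 A range 0.06 0.219 z [0.1148 0.1223 0.1261]
rod slope 0.009 N at .13 0.0458 exp 0.0495 A range 0.092 0.168 z [0.1176 0.1223 0.1244]
handle [ 0.46253887 -0.06263725  0.118     ] rod heading 53.82878277633736
```

The cylinder stands upright in the bay, released, with its foot ellipse at (535,580) in this crop. From the point cloud, the handle rod is at about (0.4625, -0.0626) with heading 53.8°. I move over it and narrow the fingers.

{"method": "apply_moves", "body": {"series": [[[1, -2.5, -1.5, 0, 0], [1, -3.7, -2.2, 0, 0], [1, -3.7, -2.2, 0, 0], [1, -3.7, -2.2, 0, 0], [1, -3.0, -1.8, 0, 0], [-0.34, 0, 0, 0, -8], [-0.34, 0, 0, 0, -8], [-0.34, 0, 0, 0, -8], [-0.34, 0, 0, 0, -5], [-0.34, 0, 0, 0, 0]]]}}

```text
t: 11.3
tcp_pos: [0.455, -0.0612, 0.3296]
tool_rot: [-2.785, -1.415, 0.027]
force: [-0.4, 0.2, 0.1]
opening: 0.331
```

```bash
python3 - <<'E'
from h import *
goto([.4625,-.0626,.22])
c=grab('top',"t8.npz"); crop(c['image'],290,130,410,260,5,'pics/top8.png')
c=grab('scene',"s8.npz"); crop(c['image'],190,120,370,290,4,'pics/scene8.png')
E
```

```text
t 11.3 tcp [ 0.455  -0.0612  0.3296] headX 53.87 zaxis [-0.024  0.008 -1.   ] F [-0.4   0.23  0.14] op 0.331 j [-0.29 -0.16  1.95  0.    1.38  0.34]
shift cm [ 0.41  0.96 10.94]
```

View pics/scene8.png

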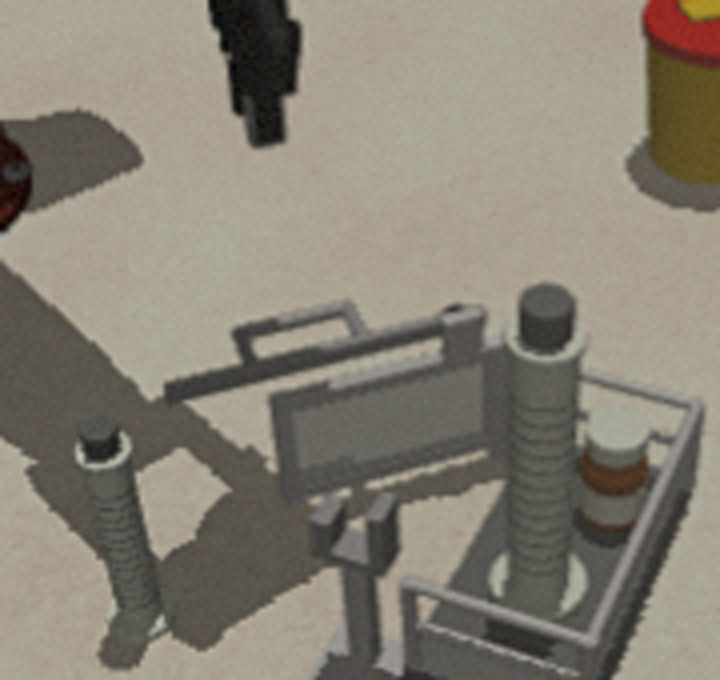

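View pics/top8.png

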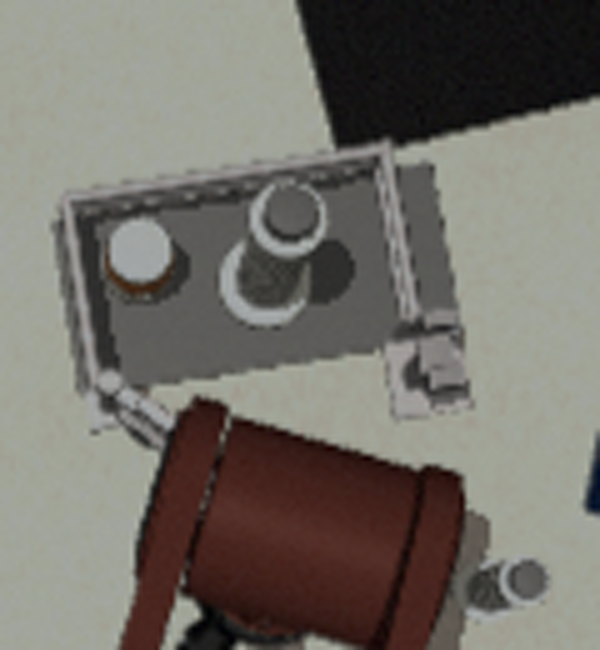

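{"method": "apply_moves", "body": {"series": [[[-0.34, 0.2, 0.5, 2.5, 0], [-0.34, 0.2, 0.4, 2.5, 0], [-0.34, 0, 0, 2.5, 0], [-0.34, 0, 0, 2, 0], [-0.34, 0, 0, 0, 0], [-0.34, 0, 0, 0, 0]]]}}

```text
t: 12.15
tcp_pos: [0.4631, -0.0627, 0.2319]
tool_rot: [-2.79, -1.405, 0.026]
force: [1.0, 0.3, 0.8]
opening: 0.333
```

```bash
python3 - <<'E'
from h import *
goto([.4625,-.0626,.205])
E
```

```text
t 12.15 tcp [ 0.4631 -0.0627  0.2319] headX 53.48 zaxis [-0.023  0.008 -1.   ] F [1.02 0.31 0.84] op 0.333 j [-0.29 -0.03  2.03  0.    1.17  0.35]
shift cm [-0.01  0.01  2.69]
```

{"method": "apply_moves", "body": {"series": [[[-0.34, 0.1, 0.05, 1.3, 0], [-0.34, 0, 0, 0.9, 0], [-0.34, 0, 0, 0, 0], [-0.34, 0, 0, 0, 0]]]}}

```text
t: 12.65
tcp_pos: [0.4648, -0.0622, 0.2104]
tool_rot: [-2.793, -1.406, 0.022]
force: [0.1, -0.4, -0.3]
opening: 0.33
```

```bash
python3 - <<'E'
from h import *
st=state();M=Rn.from_rotvec(st["tool_rot"]).as_matrix();p=st["tcp_pos"]
goto([.4637,-.063,.172]); print("grasp pt",(p+M@[0,0,.054]).round(4),"tip",(p+M@[0,0,.073]).round(4))
c=grab('top',"t9.npz"); crop(c['image'],300,190,380,260,7,'pics/top9.png')
c=grab('scene',"s9.npz"); crop(c['image'],215,150,315,250,6,'pics/scene9.png')
E
```

```text
t 12.65 tcp [ 0.4648 -0.0622  0.2104] headX 53.45 zaxis [-0.019  0.007 -1.   ] F [ 0.12 -0.42 -0.28] op 0.33 j [-0.28 -0.    2.04  0.    1.12  0.35]
shift cm [-0.11  0.03  3.84]
grasp pt [ 0.4638 -0.0619  0.1564] tip [ 0.4634 -0.0617  0.1375]
```

View pics/scene9.png

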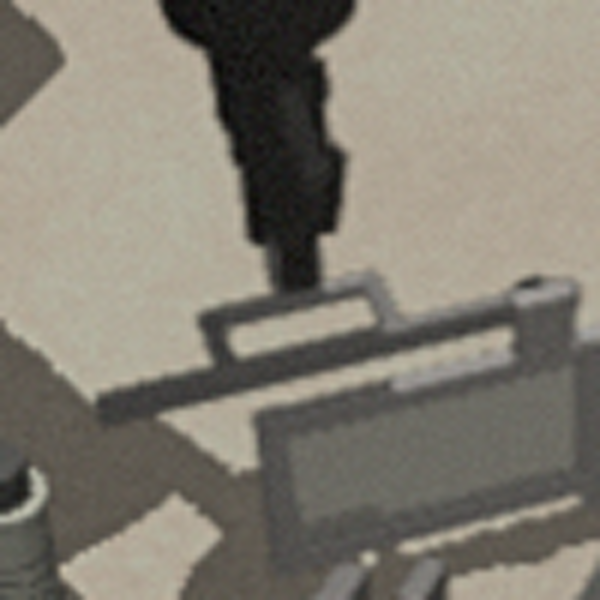

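View pics/top9.png

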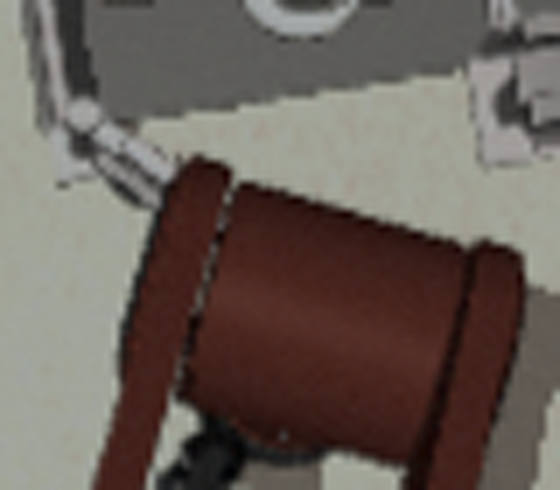

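{"method": "apply_moves", "body": {"series": [[[-0.34, -0.05, 0, 1, 0], [-0.34, 0, 0, 1, 0], [-0.34, 0, 0, 0.6, 0], [-0.34, 0, 0, 0, 0]]]}}

```text
t: 13.25
tcp_pos: [0.4638, -0.0624, 0.1826]
tool_rot: [-2.793, -1.406, 0.022]
force: [0.5, -0.3, 0.5]
opening: 0.326
```

```bash
python3 - <<'E'
from h import *
st=state();M=Rn.from_rotvec(st["tool_rot"]).as_matrix();p=st["tcp_pos"]
goto([.4637,-.063,.172]); print("grasp pt",(p+M@[0,0,.054]).round(4),"tip",(p+M@[0,0,.073]).round(4))
c=grab('scene',"s10.npz"); crop(c['image'],215,150,315,250,6,'pics/scene10.png')
E
```

```text
t 13.25 tcp [ 0.4638 -0.0624  0.1826] headX 53.45 zaxis [-0.02   0.007 -1.   ] F [ 0.51 -0.34  0.52] op 0.326 j [-0.28  0.04  2.06  0.    1.06  0.35]
shift cm [-0.04  0.05  1.06]
grasp pt [ 0.4627 -0.0621  0.1286] tip [ 0.4624 -0.0619  0.1096]
```

View pics/scene10.png

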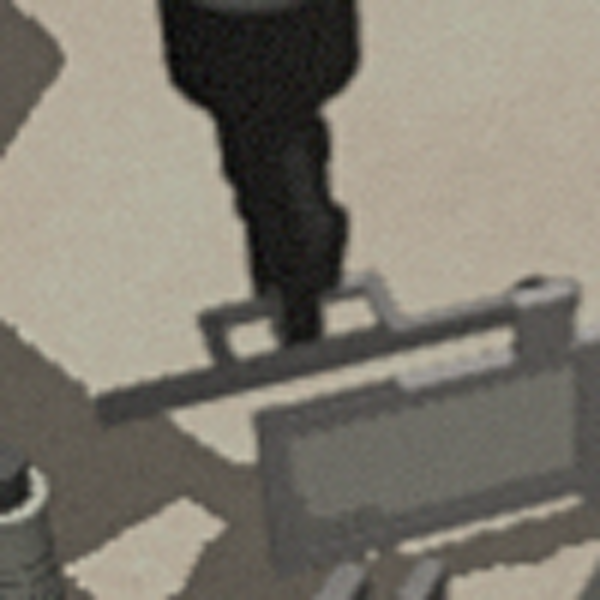

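The inner finger sits in the gap between rod and bar, with its tip at about (300,340), and there is no contact force. I go down the last centimetre and pinch.

{"method": "apply_moves", "body": {"series": [[[-0.34, 0, 0, 0.7, 0], [-0.34, 0, 0, 0.4, 0], [-0.34, 0, 0, 0, 0], [-1, 0, 0, 0, 0], [-1, 0, 0, 0, 0], [-1, 0, 0, 0, 0], [-1, 0, 0, 0, 0]]], "force": 20}}

```text
t: 14.18
tcp_pos: [0.4642, -0.0626, 0.1716]
tool_rot: [-2.794, -1.406, 0.02]
force: [0.5, 0.0, -1.3]
opening: 0.109
```

```bash
python3 - <<'E'
from h import *
st=state();M=Rn.from_rotvec(st["tool_rot"]).as_matrix();p=st["tcp_pos"]
goto(None); print("grasp pt",(p+M@[0,0,.054]).round(4),"tip",(p+M@[0,0,.073]).round(4))
c=grab('scene',"s11.npz"); crop(c['image'],215,150,315,250,6,'pics/scene11.png')
E
```

```text
t 14.175 tcp [ 0.4642 -0.0626  0.1716] headX 53.43 zaxis [-0.018  0.007 -1.   ] F [ 0.54  0.03 -1.34] op 0.109 j [-0.28  0.05  2.07  0.    1.04  0.35]
grasp pt [ 0.4633 -0.0622  0.1176] tip [ 0.4629 -0.0621  0.0986]
```

View pics/scene11.png

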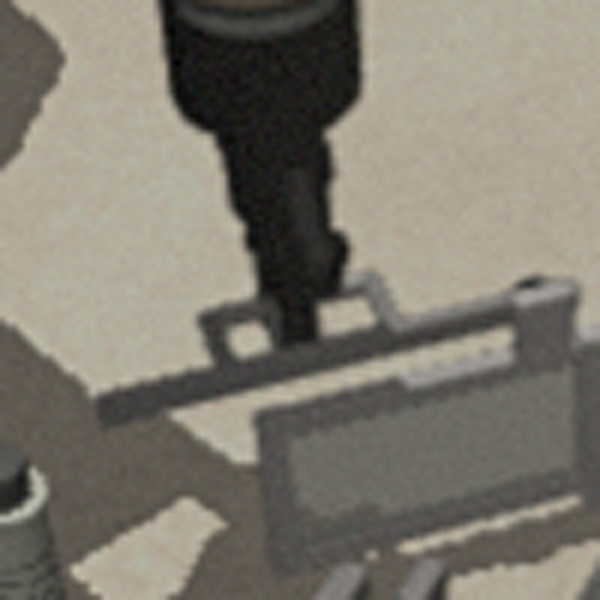

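{"method": "apply_moves", "body": {"series": [[[-1, 0, 0, -0.7, 0], [-1, 0.1, 0, -0.7, 0], [-1, 0.1, 0, -0.7, 0], [-1, 0.1, 0, -0.7, 0], [-1, 0.1, 0, -0.2, 0], [-1, 0, 0, 0, 0]]]}}

```text
t: 14.98
tcp_pos: [0.467, -0.0588, 0.2031]
tool_rot: [-2.794, -1.405, 0.02]
force: [1.4, 0.2, -3.2]
opening: 0.103
```

```bash
python3 - <<'E'
from h import *
st=state();M=Rn.from_rotvec(st["tool_rot"]).as_matrix();p=st["tcp_pos"]
goto(None); print("grasp pt",(p+M@[0,0,.054]).round(4),"tip",(p+M@[0,0,.073]).round(4))
c=grab('scene',"s12.npz"); crop(c['image'],215,150,315,250,6,'pics/scene12.png')
E
```

```text
t 14.975 tcp [ 0.467  -0.0588  0.2031] headX 53.41 zaxis [-0.018  0.007 -1.   ] F [ 1.45  0.15 -3.22] op 0.103 j [-0.28  0.01  2.04  0.    1.11  0.36]
grasp pt [ 0.4661 -0.0584  0.1491] tip [ 0.4657 -0.0583  0.1301]
```

View pics/scene12.png

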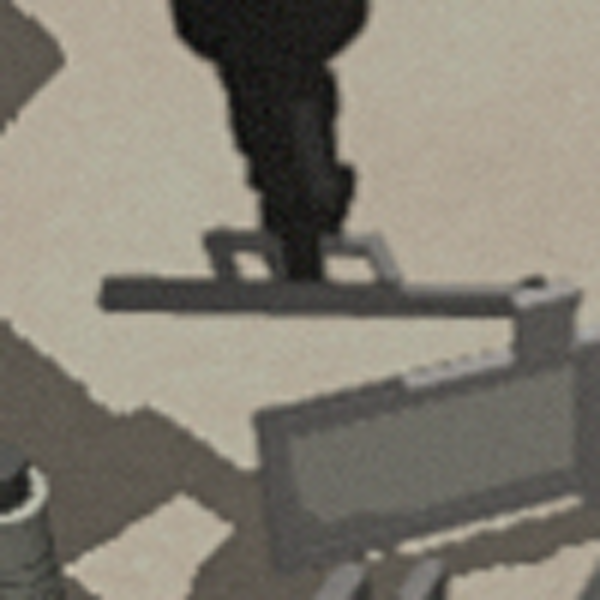

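The bar is raised about 0.33 rad. The grasp point is 134 mm from the hinge, as the geometry predicts. I swing the gate along the arc in two halves.

{"method": "apply_moves", "body": {"series": [[[-1, -0.3, 0.83, 0, -3.75], [-1, -0.3, 0.83, 0, -3.75], [-1, -0.3, 0.83, 0, -3.75], [-1, -0.3, 0.83, 0, -3.75], [-1, -0.3, 0.83, 0, -3.75], [-1, -0.3, 0.83, 0, -3.75], [-1, 0, 0, 0, 0]]]}}

```text
t: 15.9
tcp_pos: [0.5029, -0.0983, 0.2009]
tool_rot: [-2.454, -1.928, 0.016]
force: [2.6, -0.4, -1.7]
opening: 0.105
```

```bash
cat >> h.py <<'E'
def hand():
    st=state();M=Rn.from_rotvec(st["tool_rot"]).as_matrix();p=st["tcp_pos"];goto(None)
    g=p+M@[0,0,.054];H=w(-.066,.092,.1);d=g[:2]-H[:2];r=np.hypot(*d)
    pol=np.degrees(np.arctan2(d[1],d[0]))%360
    s=np.clip((g[2]-.118)/.095,-1,1);A=.035+.095*np.sqrt(1-s*s)
    gd=pol+np.degrees(np.arctan2(.0495,A)); gate=np.degrees(B[2])+270-gd
    print("g",g.round(4),"r",r.round(4),"exp r",np.hypot(A,.0495).round(4),"bar~",np.arcsin(s).round(3),"gate est deg",gate.round(2),"tool head err",((gd-180-np.degrees(np.arctan2(M[1,0],M[0,0]))+180)%360-180).round(2),"T",st["ft_torque"].round(2))
E
python3 - <<'E'
from h import *
hand()
c=grab('scene',"s13.npz"); crop(c['image'],215,150,315,250,6,'pics/scene13.png')
E
```

```text
t 15.9 tcp [ 0.5029 -0.0983  0.2009] headX 76.31 zaxis [-0.021  0.01  -1.   ] F [ 2.61 -0.38 -1.71] op 0.105 j [-0.33  0.1   1.95  0.    1.11 -0.09]
g [ 0.5017 -0.0978  0.1469] r 0.1353 exp r 0.1349 bar~ 0.309 gate est deg 22.39 tool head err 0.28 T [-0.15 -0.48 -0.22]
```

View pics/scene13.png

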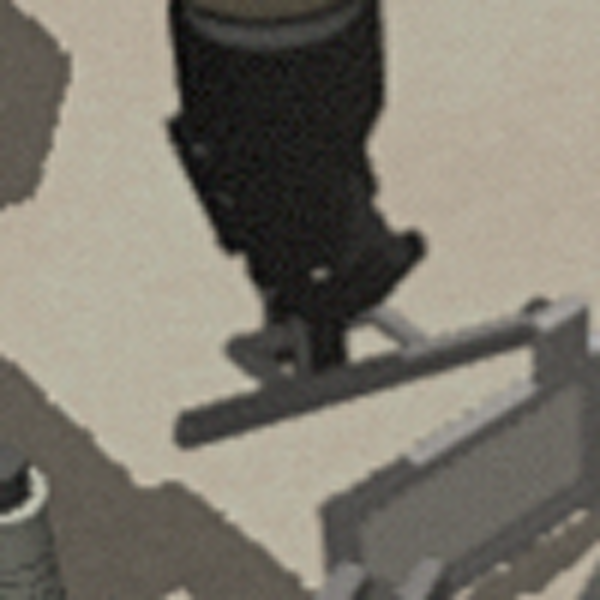

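{"method": "apply_moves", "body": {"series": [[[-1, -0.3, 0.83, -0.05, -3.75], [-1, -0.3, 0.83, -0.05, -3.75], [-1, -0.3, 0.83, -0.05, -3.75], [-1, -0.3, 0.83, -0.05, -3.75], [-1, -0.2, 0.55, 0, -2.5], [-1, 0, 0, 0, 0]]]}}

```text
t: 16.7
tcp_pos: [0.5377, -0.1163, 0.2013]
tool_rot: [-2.13, -2.276, 0.015]
force: [4.0, 0.0, -1.4]
opening: 0.105
```

```bash
python3 - <<'E'
from h import *
hand()
c=grab('scene',"s14.npz"); crop(c['image'],215,150,335,270,5,'pics/scene14.png')
E
```

```text
t 16.7 tcp [ 0.5377 -0.1163  0.2013] headX 93.79 zaxis [-0.025  0.01  -1.   ] F [ 4.05  0.01 -1.38] op 0.105 j [-0.34  0.18  1.86  0.    1.13 -0.41]
g [ 0.5364 -0.1158  0.1473] r 0.1358 exp r 0.1348 bar~ 0.313 gate est deg 5.82 tool head err -0.63 T [-0.14 -0.58 -0.4 ]
```

View pics/scene14.png

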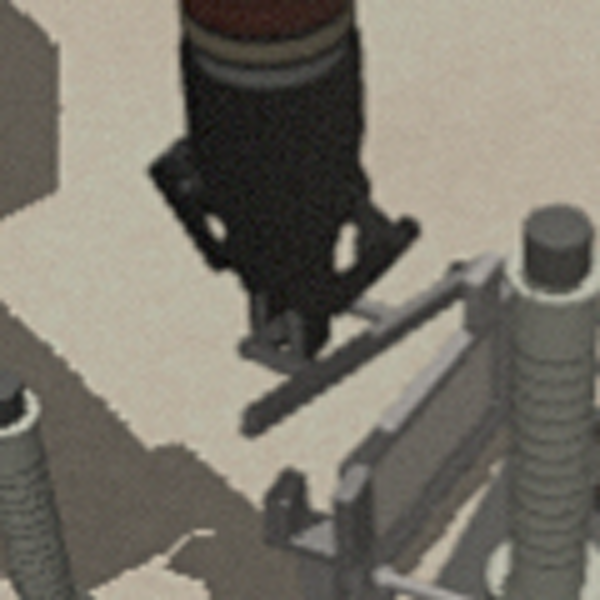

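{"method": "apply_moves", "body": {"series": [[[-1, -0.2, 0.55, -0.05, -2.5], [-1, -0.2, 0.5, 0, -2], [-1, -0.05, 0.25, 0, -0.8], [-1, 0, 0, 0, 0]]]}}

```text
t: 17.25
tcp_pos: [0.5499, -0.1198, 0.2013]
tool_rot: [-2.021, -2.371, 0.017]
force: [1.3, -1.4, -3.2]
opening: 0.109
```

```bash
python3 - <<'E'
from h import *
hand()
c=grab('scene',"s15.npz"); crop(c['image'],215,150,335,270,5,'pics/scene15.png')
E
```

```text
t 17.25 tcp [ 0.5499 -0.1198  0.2013] headX 99.11 zaxis [-0.027  0.009 -1.   ] F [ 1.28 -1.37 -3.25] op 0.109 j [-0.34  0.21  1.83 -0.    1.13 -0.5 ]
g [ 0.5484 -0.1194  0.1474] r 0.136 exp r 0.1348 bar~ 0.314 gate est deg 0.53 tool head err -0.66 T [-0.24 -0.32 -0.3 ]
```

View pics/scene15.png

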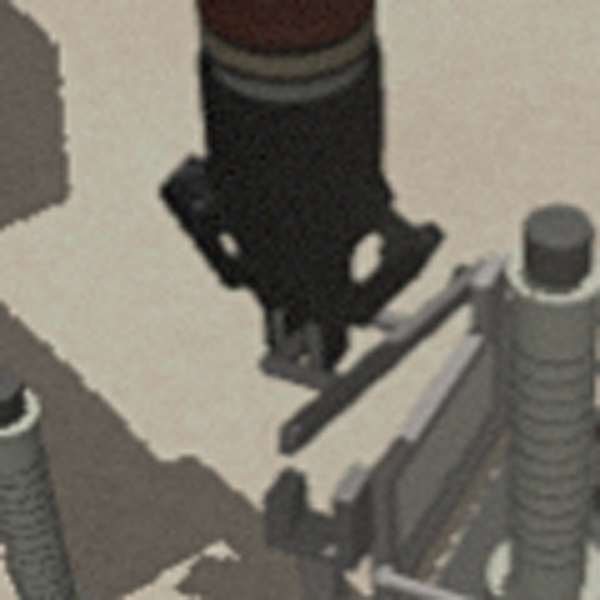

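{"method": "apply_moves", "body": {"series": [[[-1, 0, 0.25, 0, -0.3], [-1, 0, 0.2, 0, 0], [-1, 0, 0, 0, 0]]]}}

```text
t: 17.68
tcp_pos: [0.5535, -0.1205, 0.2012]
tool_rot: [-2.013, -2.378, 0.024]
force: [-0.0, -2.4, -2.3]
opening: 0.107
```

```bash
python3 - <<'E'
from h import *
hand()
E
```

```text
t 17.675 tcp [ 0.5535 -0.1205  0.2012] headX 99.49 zaxis [-0.03   0.005 -1.   ] F [-0.03 -2.41 -2.32] op 0.107 j [-0.34  0.22  1.82 -0.01  1.14 -0.5 ]
g [ 0.5519 -0.1202  0.1472] r 0.1361 exp r 0.1348 bar~ 0.313 gate est deg -0.98 tool head err 0.47 T [-0.45 -0.11 -0.18]
```

{"method": "apply_moves", "body": {"series": [[[-1, -0.1, 0.05, 0.6, 0], [-1, -0.1, 0.05, 0.7, 0], [-1, -0.1, 0.05, 0.7, 0], [-1, -0.1, 0.05, 0.6, 0], [-1, 0, 0, 0.2, 0], [-1, 0, 0, 0, 0]]]}}

```text
t: 18.42
tcp_pos: [0.5551, -0.1241, 0.1728]
tool_rot: [-2.01, -2.377, 0.026]
force: [-2.2, -3.5, 2.3]
opening: 0.104
```

```bash
python3 - <<'E'
from h import *
hand()
c=grab('scene',"s16.npz"); crop(c['image'],215,150,335,270,5,'pics/scene16.png')
E
```

```text
t 18.425 tcp [ 0.5551 -0.1241  0.1728] headX 99.56 zaxis [-0.032  0.006 -0.999] F [-2.17 -3.46  2.34] op 0.104 j [-0.34  0.26  1.83 -0.01  1.09 -0.51]
g [ 0.5534 -0.1238  0.1188] r 0.1393 exp r 0.1391 bar~ 0.009 gate est deg -1.16 tool head err 0.58 T [-0.32  0.39 -0.07]
```

View pics/scene16.png

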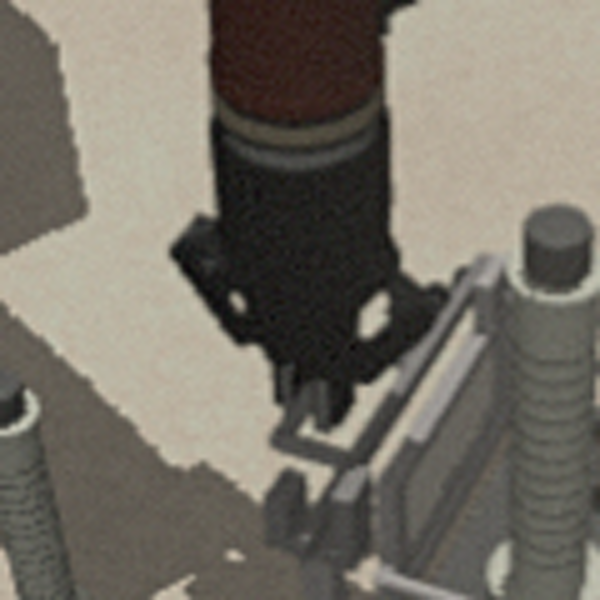

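The bar is down between the front and back teeth, around (320,500) in the crop. I open slightly so the inner finger stays off the bar, then rise.

{"method": "apply_moves", "body": {"series": [[[-0.45, 0, 0, 0, 0], [-0.45, 0, 0, 0, 0], [-0.45, 0, 0, 0, 0], [-0.45, 0, 0, 0, 0]]]}}

```text
t: 18.98
tcp_pos: [0.5558, -0.1219, 0.1726]
tool_rot: [-2.009, -2.378, 0.019]
force: [0.9, -1.0, 0.0]
opening: 0.272
```

```bash
python3 - <<'E'
from h import *
hand()
c=grab('scene',"s17.npz"); crop(c['image'],215,150,335,270,5,'pics/scene17.png')
E
```

```text
t 18.975 tcp [ 0.5558 -0.1219  0.1726] headX 99.59 zaxis [-0.03   0.009 -1.   ] F [ 0.91 -1.    0.01] op 0.272 j [-0.34  0.26  1.83 -0.    1.08 -0.51]
g [ 0.5542 -0.1214  0.1186] r 0.1368 exp r 0.1391 bar~ 0.006 gate est deg -1.34 tool head err 0.73 T [ 0.04 -0.02  0.01]
```

View pics/scene17.png

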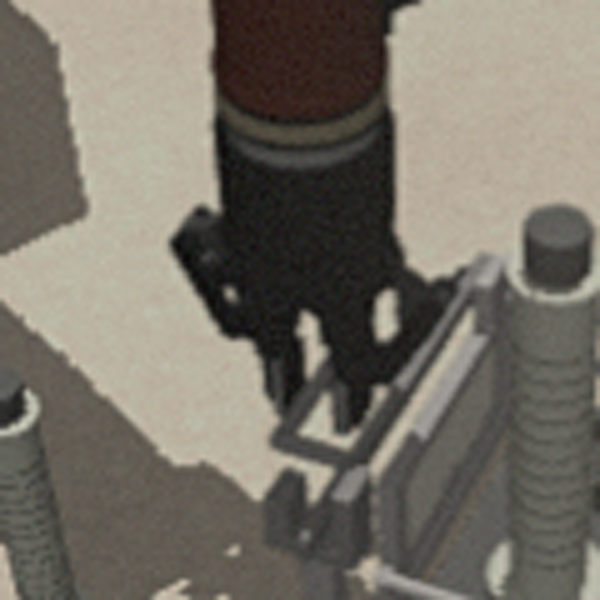

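{"method": "apply_moves", "body": {"series": [[[-0.45, 0, 0, -1, 0], [-0.45, 0, 0, -1.5, 0], [-0.45, 0, 0, -2, 0], [-0.45, 0, 0, -3, 0], [-0.45, 0, 0, -4, 0], [-0.45, 0, 0, -4, 0], [-0.45, 0, -2, -4, 0], [-0.45, 0, -5, 0, 0], [-0.45, 0, -5, 0, 0], [-0.45, 0, -4, 0, 0], [-0.45, 0, 0, 0, 0], [-0.45, 0, 0, 0, 0]]]}}

```text
t: 20.52
tcp_pos: [0.4016, -0.1517, 0.3938]
tool_rot: [-2.023, -2.394, 0.011]
force: [0.7, 0.5, 0.0]
opening: 0.272
```

```bash
python3 - <<'E'
from h import *
goto(None)
c=grab('top',"t18.npz"); crop(c['image'],290,130,410,260,5,'pics/top18.png')
c=grab('scene',"s18.npz"); crop(c['image'],190,120,370,290,4,'pics/scene18.png')
E
```

```text
t 20.525 tcp [ 0.4016 -0.1517  0.3938] headX 99.61 zaxis [-0.01  -0.001 -1.   ] F [0.7  0.53 0.04] op 0.272 j [-0.52 -0.28  1.93 -0.01  1.5  -0.69]
```

View pics/scene18.png

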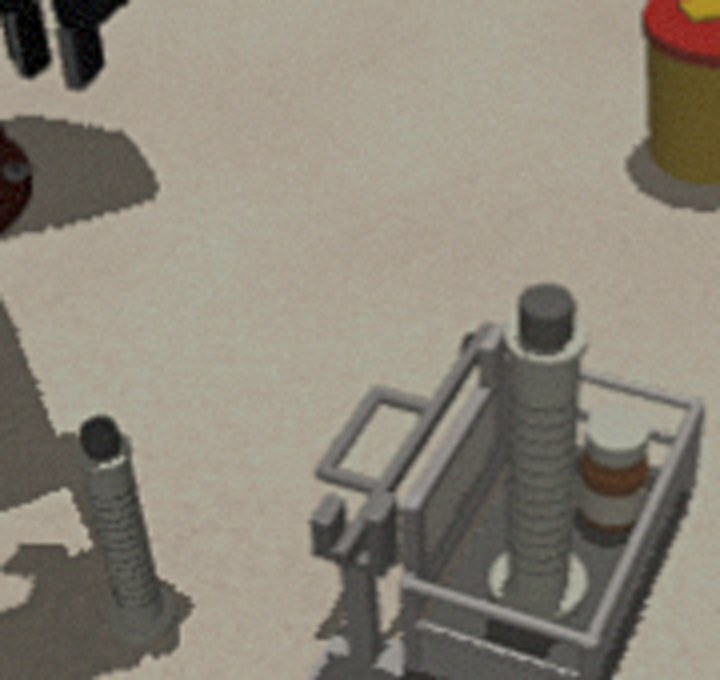

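View pics/top18.png

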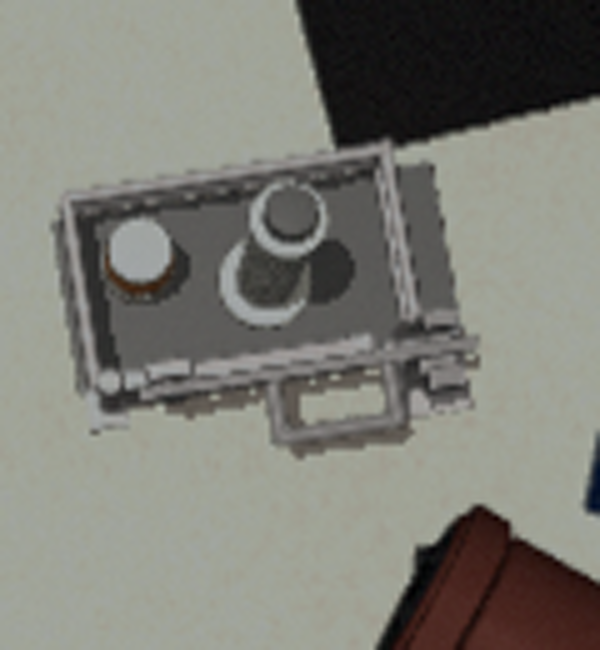

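Both views show the gate shut and the bar lying in the slot between the teeth, with its nose past the catch at (478,347) in the top crop. The cylinder stands inside the bay. I'll check the numbers before handing in.

```bash
python3 - <<'E'
from h import *
c_,s_=np.cos(B[2]),np.sin(B[2])
C=np.load("t18.npz");Q=cloud(C).reshape(-1,3)
d=Q[:,:2]-B[:2];L=np.c_[d@[c_,s_],d@[-s_,c_]]
m=(Q[:,2]>.112)&(Q[:,2]<.136)&(abs(L[:,0]+.0775)<.012)&(L[:,1]<.03)&(L[:,1]>-.09)
p=np.polyfit(L[m,1],L[m,0],1);z=np.polyfit(L[m,1],Q[m,2],1);print("bar n",m.sum(),"gate slope",p[0].round(3),"x",np.polyval(p,-.03).round(4),"bar z slope",z[0].round(3),"z",np.polyval(z,-.03).round(4))
m=(np.hypot(*(L-[-.113,-.038]).T)<.05)&(abs(L[:,0]+.1155)<.008)&(Q[:,2]>.11)&(Q[:,2]<.135)
p=np.polyfit(L[m,1],L[m,0],1);z=np.polyfit(L[m,1],Q[m,2],1);print("rod n",m.sum(),"slope",p[0].round(3),"x",np.polyval(p,-.038).round(4),"z slope",z[0].round(3),np.polyval(z,-.038).round(4))
m=(Q[:,2]>.23)&(Q[:,2]<.248)&(np.hypot(*L.T)<.08);print("stopper",m.sum(),np.median(L[m],0).round(4),np.median(Q[m,2]).round(4))
im=C["image"]
X=ray_z(C,[[290+292/5-.4,130+213/5-.4]],.238);X2=ray_z(C,[[290+264/5-.4,130+284/5-.4]],.012)
for x in(X,X2): e=x[0,:2]-B[:2];print("cyl top/foot bay",np.round([e@[c_,s_],e@[-s_,c_]],4))
for n,(a,b) in{"jar":(.664,-.011),"box":(.537,-.354)}.items():
    for f in("top0.npz","t18.npz"):
        K=cloud(np.load(f)).reshape(-1,3);k=(np.hypot(K[:,0]-a,K[:,1]-b)<.06)&(K[:,2]>.05)&(K[:,2]<.078);print(n,f,K[k].mean(0).round(4))
E
```

```text
bar n 139 gate slope 0.004 x -0.079 bar z slope -0.019 z 0.1251
rod n 98 slope -0.004 x -0.1152 z slope 0.017 0.123
stopper 95 [-0.0061 -0.0189] 0.2387
cyl top/foot bay [-0.0058 -0.0195]
cyl top/foot bay [-0.0053 -0.0192]
jar top0.npz [ 0.6741 -0.001   0.0575]
jar t18.npz [ 0.6706 -0.0019  0.0574]
box top0.npz [ 0.5358 -0.3541  0.0573]
box t18.npz [ 0.5356 -0.3547  0.0574]
```

All the checks agree, and the jar and box readings match the start to within a few millimetres. Handing in.

```bash
python3 -c "
from cell import finish_job
print(finish_job())"
```

```text
the job is handed in; nothing more can be done
None
```

I stood the measuring cylinder upright inside the bay, shut the gate with its latch bar raised, and dropped the bar behind the front tooth. The job was handed in at about 20.6 s of the 58 s allowed; no verdict is reported back.

**How it was done:** I gripped the cylinder high on its tube, lifted it about 25–30 mm and set it down on the bay floor, then released it. I then pinched the latch handle, raised the bar about 0.31 rad, swung the gate along its arc to the stop, lowered the bar and backed the arm clear.

| Last check (from the pictures) | Measured | Needed |
|---|---|---|
| Cylinder axis in the bay frame | x ≈ -6 mm, y ≈ -19 mm | x -30 to +50 mm, y -90 to +90 mm |
| Cylinder tilt | foot and top within 1 mm of each other, so upright | under 0.08 rad |
| Gate angle | about 0.00 rad (bar and rod slopes ±0.004) | under 0.06 rad |
| Bar angle | within about 0.02 rad of level, lying in the catch slot | under 0.06 rad |

- **Other things:** The tip box did not measurably move, and the jar's reading shifted about 4 mm, which I take as measurement noise. I did not measure the sharps bin, but the arm never went near it.
- **Disagreement:** with the gate shut, the arm's own position gave a gate angle of about -1°, against 0 in the pictures. That is within the calibration error.

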